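# Fill the can tub in the framer's workshop

## Task

The round metal tub on the framer's bench holds small spray cans in a honeycomb pattern, one in the middle and six around it, and two places of the outer ring are empty. Fill them with the two loose cans of the same size, one in each place, standing upright on the tub's floor. Set the cans down rather than dropping them.

Things in the scene. Friction and masses are not known exactly. Their poses are not given: they have to be found in the camera images.
- can_a: loose small spray can, upright on the bench, same as the five in the tub: metal body with paper label, 44 mm diameter, 78 mm high, sloping shoulder to 88 mm, then a round cap 26 mm wide up to 126 mm (total height); 0.11 kg or so. Origin: centre of the underside, z up, yaw means nothing. Take it from above by the cap, about 112 mm up. Thinner or wider cans and jars are not wanted.
- can_b: the other loose can, identical to can_a, origin and axes likewise (underside centre, z up). Either can may go into either empty place.
- gap_1 (a point): empty place in the fixed round dark tub (194 mm wide, 66 mm high, 4 mm wall): point on the tub's floor, 6 mm above the bench, in the middle of a 48 mm cork pad. z up, x from the tub's middle (56 mm away) outwards. Places are 56 mm apart; the five packed cans stand fast, tops 132 mm above the bench. About 12 mm is free all round a can set here.
- gap_2 (a point): the other empty place, on the opposite side of the tub, 112 mm from gap_1; point on the floor likewise. Axes parallel to gap_1's, so x points to the tub's middle here. In both places enter from straight above; fingers that close along y (across the line gap_1 to gap_2) clear the neighbours' caps even wide open; along other lines keep the opening at 50 mm or less.

How it is judged:
By the outcome, as a careful person would: the job done as asked, in the order asked, and still so for the second after the job is handed in, with the robot touching nothing.
It also fails if it takes over 61 s, if anything falls off the work surface, if the arm or the gripper's body presses on something with over 40 N, if the wrist force passes 120 N, or if a joint passes its speed limit or range.

## Robot

A 6-joint arm with a two-finger parallel gripper is mounted at the origin on the work surface. World frame = base frame: x ahead of the robot, y to its left, z up, the work surface at z = 0. Lengths are in mm, angles in rad, forces in N, time in s.
With the tool pointing down it reaches from about 275 to 750 mm from the base axis. Payload 10.2 kg.
Tool frame: the origin (TCP) lies between the finger pads; the fingertips stand 11 mm ahead of it and the grasp point (between the pads) lies 8 mm behind it (ctrl.tip_extent is the distance from the TCP to the fingertips, in mm); z points along the fingers, y is the direction in which the jaws open and shut (so a half turn about z gives the same grasp; the last joint's range is limited). The gripper opens to 85 mm and grips with 20 to 120 N. Pads are 22 mm wide; open, the fingers measure 114 mm over their backs; the gripper's body (76 mm by 85 mm) begins 54 mm behind the grasp point. The pads swing forward as they close: fully open they stand 13 mm farther back than shut.
Start: joints at [0.957, 0.313, 1.498, -0, 1.331, -0.223], TCP at [200, 485.418, 242.294] pointing down, gripper open.
Joint ranges: [-2.94, 2.94], [-0.97, 2.17], [0.19, 2.56], [-1.23, 4.37], [0.02, 3.11], [-2.88, 2.88]. Speed limits (rad/s): [2.39, 2.39, 3.01, 3.14, 3.14, 3.14].

## Interface

Orientations are given as a unit quaternion [w, x, y, z].
In Python, from rig import ctrl gives the robot as it stands.
- The arm moves only by the tool apply_moves, never from a script. Its argument "commands" is a list of rows, each a list of 5 numbers: the finger opening in cm, from 0 to 8.54, then the shift along the tool's x, y, z in cm, then the turn about the tool's z in rad. In form: [[jaw, dx, dy, dz, roll], ...]. A call has 1 to 12 rows; each row shifts and turns the commanded pose from where the row before left it, along the tool's axes as they then stand; what a row does not reach is not made up. A row lasts 1/12 s, in which the tool goes at most 41.7 mm and 7.16 degrees, less where a joint would pass 70% of its speed; a pose out of reach is approached as far as the arm can. A call with a gripper value outside its range is refused whole. The fingers move at their own pace and stop on an object; "squeeze" is the grip in N (left out, the last holds). Time passes only in rows, so rows that do not move let the fingers close. It gives the time, the measured TCP pose, the force and the opening at its end, in the units of the state.
- ctrl.sense(): the state, without advancing time (a new reading comes with each control period).
- ctrl.capture(name): name is "scene" or "top" or "wrist"; returns the picture (480x640x3 uint8, red, green, blue); there is no depth.
- ctrl.camera_info(name): a dict with "fov_y" (degrees; the focal length in pixels is half the picture's height over the tangent of half this angle, whatever the lens; pixels are square), "cx", "cy" (the principal point, pixels), "dist_coeffs" ([k1, k2, p1, p2, k3] as OpenCV has them; the pictures are not rectified), "camera_from_world" (4x4, takes a point from world to camera coordinates). Camera axes: x right, y down, z forward; pixel columns grow to the right and rows downward; lengths in mm; the calibration is good to about 2 mm. A picture is of the moment at which its call begins: read the wrist's pose just before it. camera_info takes no time and is no camera call; for the wrist camera it gives the pose at the moment of the call.
- ctrl.finish_job(): hands the job in, once; it reports no verdict.
The state is a dict: "time_s": time; "joints": joint angles; "dq": joint speeds; "tau": joint torques, N m; "eef_pos": TCP position; "ee_rot": TCP orientation; "force": force on the tool from outside, world axes, zero at the start; "wrist_torque": the same for the moment, N m; "grip_width": opening from 0.0 (shut) to 1.0 (fully open).
Only numpy, scipy, OpenCV 4.12 (cv2) and the standard library are available. Lean on these libraries where they do the work, as an engineer would, in place of code of your own. Each camera call takes 0.05 s, during which the arm holds its last target.

## Working session

There is one attempt and no reset: what is moved stays moved. The work goes in short steps, Python scripts to look and compute and a tool call to move; the robot and the scene stay as the last step left them, time stands still between calls to the robot, and variables do not carry over. Pictures are saved under pics/ and viewed, and the job is handed in when it is done.

Besides the shell and the picture viewer there is one more tool, called after "Emit:" as name([rows], argument=value, ...), one row to a line, values as JSON. apply_moves: Moves the arm, as the interface text tells. Its arguments: {"type":"object","properties":{"commands":{"type":"array"},"squeeze":{"type":"number"}},"required":["commands"]}

```bash
mkdir -p pics; ls; python3 - <<'E'
from rig import ctrl
import cv2
print(ctrl.sense())
for n in ("scene","top","wrist"):
    i=ctrl.camera_info(n); print(n,i)
    cv2.imwrite(f"pics/{n}0.png",ctrl.capture(n)[:,:,::-1])
E
```

```text
pics
{'time_s': 0.0, 'joints': array([ 9.56636447e-01,  3.13391386e-01,  1.49841468e+00,  5.67376090e-06,
        1.33101167e+00, -2.23377319e-01]), 'dq': array([ 0.00118453, -0.00247308,  0.0007253 , -0.0006406 , -0.00090667,
        0.00149425]), 'tau': array([ 1.61810152e-03, -4.12257886e+01, -2.59748232e+01, -1.42800236e-04,
        4.04217106e-03,  1.59401247e-05]), 'eef_pos': array([199.83619344, 485.22049534, 241.77349794]), 'ee_rot': array([-2.51596727e-04,  1.94151011e-01,  9.80971462e-01, -5.58487628e-04]), 'force': array([-0.5397656 , -0.78154911,  0.55050987]), 'wrist_torque': array([-0.01041551,  0.0403961 ,  0.00724171]), 'grip_width': 1.0035620172781168}
scene {'fov_y': 57.370658343959015, 'cx': 314.9549526236275, 'cy': 235.80964906557003, 'dist_coeffs': array([-0.08798514,  0.        ,  0.        ,  0.        ,  0.        ]), 'camera_from_world': array([[-8.23914594e-01,  5.66678852e-01, -6.31030319e-03,
         4.91367966e+02],
       [ 3.57536980e-01,  5.11132100e-01, -7.81608140e-01,
        -1.17842145e+02],
       [-4.39695405e-01, -6.46234520e-01, -6.23737842e-
[... 486 characters left out ...]
1.85771044e-01, -1.88081795e-02, -9.82413035e-01,
         1.08735817e+03],
       [ 0.00000000e+00,  0.00000000e+00,  0.00000000e+00,
         1.00000000e+00]])}
wrist {'fov_y': 65.66279365196262, 'cx': 323.0994477131953, 'cy': 235.95445509709594, 'dist_coeffs': array([-0.07078413,  0.        ,  0.        ,  0.        ,  0.        ]), 'camera_from_world': array([[ 3.80649507e-01,  9.24718370e-01, -1.37427336e-03,
        -5.24303892e+02],
       [ 8.93638903e-01, -3.67473130e-01,  2.57629596e-01,
        -3.29345988e+01],
       [ 2.37729812e-01, -9.92946830e-02, -9.66242776e-01,
         3.77277456e+02],
       [ 0.00000000e+00,  0.00000000e+00,  0.00000000e+00,
         1.00000000e+00]])}
```

View pics/scene0.png

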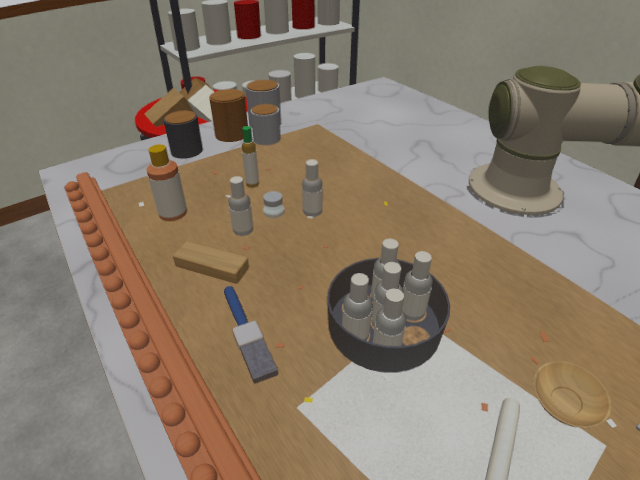

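View pics/top0.png

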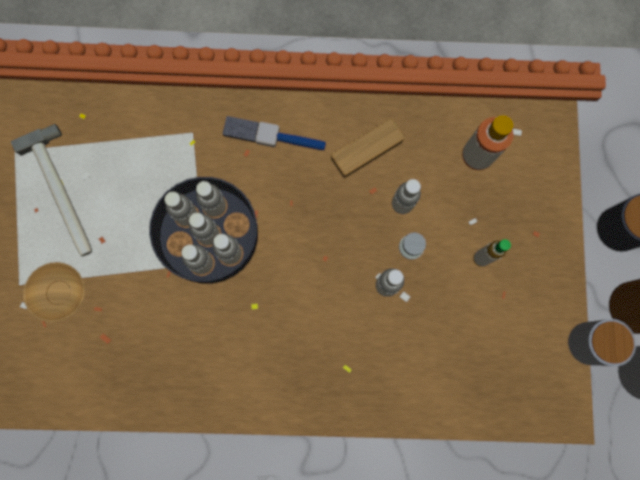

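View pics/wrist0.png

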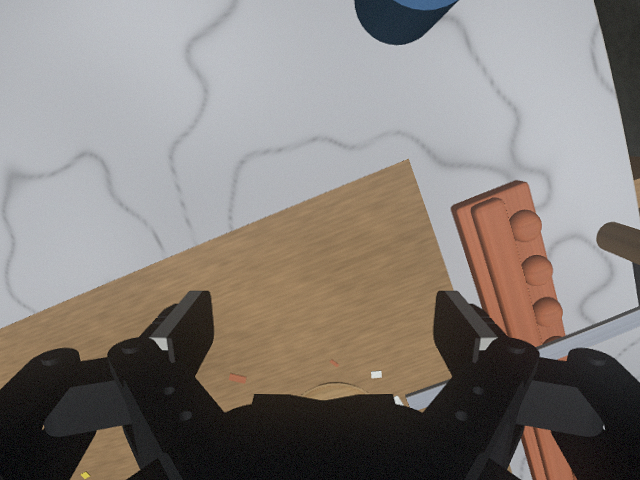

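The top view shows the tub at about (204,230), with empty cork pads at (236,224) and (180,244). Two white-capped loose cans stand at (407,196) and (391,282). I'll enlarge these areas.

```bash
python3 - <<'E'
import cv2,numpy as np
t=cv2.imread("pics/top0.png"); s=cv2.imread("pics/scene0.png")
a=cv2.resize(t[170:290,140:270],None,fx=5,fy=5,interpolation=cv2.INTER_CUBIC)
b=cv2.resize(t[170:310,360:460],None,fx=4,fy=4,interpolation=cv2.INTER_CUBIC)
c=cv2.resize(s[140:250,200:350],None,fx=5,fy=5,interpolation=cv2.INTER_CUBIC)
cv2.imwrite("pics/a.png",a);cv2.imwrite("pics/b.png",b);cv2.imwrite("pics/c.png",c)
E
```

```text
(no output)
```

View pics/a.png

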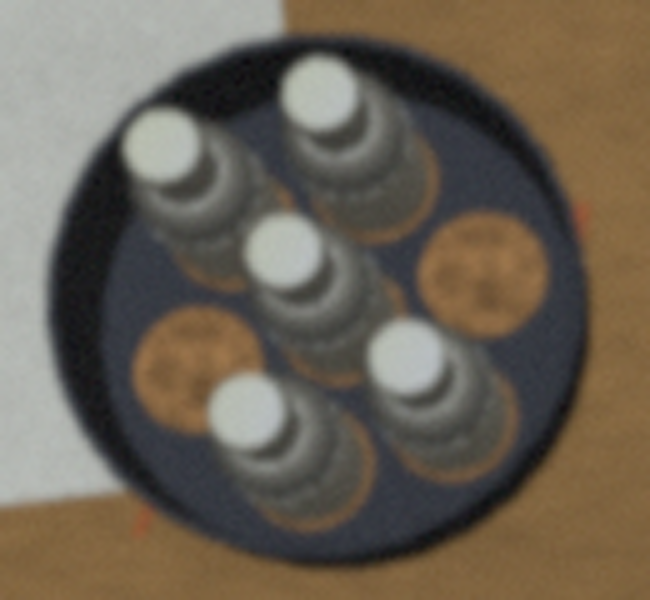

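View pics/b.png

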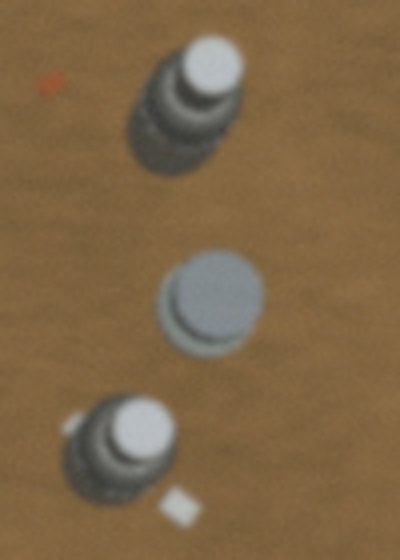

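View pics/c.png

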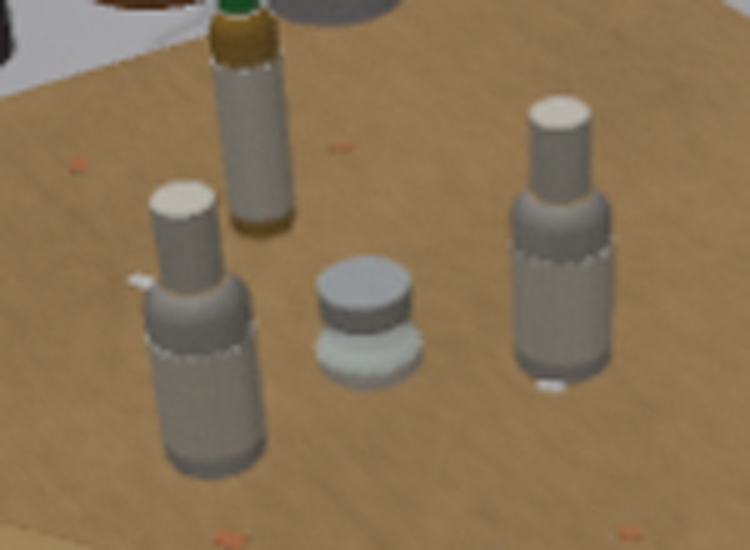

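The crops confirm the two loose cans are identical, with a squat jar between them. Loose cap tops in the top-crop are at (213,66) and (142,428). The pads are at (483,274) and (199,370).

```bash
cat > h.py <<'E'
import numpy as np,cv2
from rig import ctrl
def cam(n):
    i=ctrl.camera_info(n); f=240/np.tan(np.radians(i["fov_y"]/2))
    return np.array([[f,0,i["cx"]],[0,f,i["cy"]],[0,0,1]]),np.array(i["dist_coeffs"]),np.array(i["camera_from_world"])
def at_z(n,uv,z,C=None):
    K,d,T=C or cam(n)
    p=cv2.undistortPoints(np.array(uv,float).reshape(-1,1,2),K,d)[:,0]
    r=np.c_[p,np.ones(len(p))]@T[:3,:3]; o=-T[:3,:3].T@T[:3,3]
    return o+r*((z-o[2])/r[:,2])[:,None]
def crop(uv,s,x0,y0): return (np.array(uv,float)+.5)/s-.5+[x0,y0]
def proj(n,P):
    K,d,T=cam(n); return cv2.projectPoints(np.array(P,float).reshape(-1,1,3),cv2.Rodrigues(T[:3,:3])[0],T[:3,3],K,d)[0][:,0]
E
python3 - <<'E'
from h import *
np.set_printoptions(precision=1,suppress=True)
print("pads",at_z("top",crop([(483,274),(199,370)],5,140,170),6))
caps=at_z("top",crop([(284,252),(162,147),(320,92),(406,356),(248,412)],5,140,170),132)
print("packed",caps, "middle by outer pairs",(caps[1]+caps[3])/2,(caps[2]+caps[4])/2)
print("loose top",at_z("top",crop([(213,66),(142,428)],4,360,170),126))
print("loose scene",at_z("scene",crop([(183,200),(559,113)],5,200,140),126))
E
```

```text
pads [[571.4  83.9   6. ]
 [531.  188.1   6. ]]
packed [[550.4 135.6 132. ]
 [585.4 179.1 132. ]
 [606.6 127.1 132. ]
 [516.1  92.5 132. ]
 [495.3 143.9 132. ]] middle by outer pairs [550.7 135.8 132. ] [551.  135.5 132. ]
loose top [[ 624.3 -232.3  126. ]
 [ 465.5 -202.6  126. ]]
loose scene [[ 625.  -229.8  126. ]
 [ 465.6 -201.8  126. ]]
```

Both cameras agree on the loose cans within 3 mm, and the pads are 112 mm apart as stated. The plan is to use tool y along the line across the gaps (yaw 21.2°), which means a roll of +0.81 from here.

Emit:
apply_moves([
  [8.5,0,0,0,0.116],
  [8.5,0,0,0,0.116],
  [8.5,0,0,0,0.116],
  [8.5,0,0,0,0.116],
  [8.5,0,0,0,0.116],
  [8.5,0,0,0,0.116],
  [8.5,0,0,0,0.114],
  [8.5,0,0,0,0],
], squeeze=40)

```text
time_s: 0.82
eef_pos: [199.9, 485.3, 242.1]
ee_rot: [0.0, 0.567, 0.824, -0.0]
force: [0.7, -0.3, 1.3]
grip_width: 0.996
```

```bash
cat >> h.py <<'E'
from scipy.spatial.transform import Rotation
def pose():
    s=ctrl.sense(); q=s["ee_rot"]; R=Rotation.from_quat([q[1],q[2],q[3],q[0]]).as_matrix(); return s,np.array(s["eef_pos"]),R
def delta(target):
    s,p,R=pose(); np.set_printoptions(precision=2,suppress=True)
    print("t",s["time_s"],"p",p,"yaw_y deg",np.degrees(np.arctan2(R[1,1],R[0,1])),"tilt",np.degrees(np.arccos(-R[2,2])),"F",s["force"],"grip",s["grip_width"])
    print("delta tool cm",R.T@(np.array(target)-p)/10)
E
python3 -c "
from h import *
print(ctrl.tip_extent)
delta([465.5,-202.2,220])"
```

```text
11.0
t 0.8167 p [199.94 485.33 242.07] yaw_y deg 20.97149232373103 tilt 0.02878601194385212 F [ 0.7  -0.28  1.33] grip 0.995514413456306
delta tool cm [-73.7    0.19   2.23]
```

Emit:
apply_moves([
  [8.5,-1.5,0,0,0],
  [8.5,-3,0,0,0],
  [8.5,-3,0,0,0],
  [8.5,-3,0,0,0],
  [8.5,-3,0,0,0],
  [8.5,-3,0,0,0],
  [8.5,-3,0,0,0],
  [8.5,-3,0,0,0],
  [8.5,-3,0,0,0],
  [8.5,-3,0,0,0],
  [8.5,-3,0,0,0],
  [8.5,-3,0,0,0],
])

```text
time_s: 1.82
eef_pos: [324.9, 162.4, 242.4]
ee_rot: [0.0, 0.563, 0.826, 0.0]
force: [1.2, 1.0, 0.3]
grip_width: 0.993
```

Emit:
apply_moves([
  [8.5,-3,0,0,0],
  [8.5,-3,0,0,0],
  [8.5,-3,0,0,0],
  [8.5,-3,0,0,0],
  [8.5,-3,0,0,0],
  [8.5,-3,0,0,0],
  [8.5,-3,0,0,0],
  [8.5,-3,0,0,0],
  [8.5,-3,0,0,0],
  [8.5,-3,0,0,0],
  [8.5,-2,0,0,0],
  [8.5,-1,0,0,0],
])

```text
time_s: 2.82
eef_pos: [444.5, -146.0, 241.9]
ee_rot: [-0.0, 0.564, 0.826, -0.0]
force: [-0.3, 0.1, -0.0]
grip_width: 0.995
```

Emit:
apply_moves([
  [8.5,-1,0,0,0],
  [8.5,0,0,0,0],
  [8.5,0,0,0,0],
])

```text
time_s: 3.07
eef_pos: [447.5, -152.6, 242.2]
ee_rot: [-0.0, 0.564, 0.825, 0.0]
force: [0.1, 0.7, -0.9]
grip_width: 0.997
```

```bash
python3 -c "
from h import *
delta([465.5,-202.2,104])
cv2.imwrite('pics/w1.png',ctrl.capture('wrist')[:,:,::-1])"
```

```text
t 3.0667 p [ 447.54 -152.63  242.23] yaw_y deg 21.26600318459632 tilt 0.02845342660112941 F [ 0.06  0.72 -0.87] grip 0.9966120091342018
delta tool cm [-5.28 -0.12 13.82]
```

View pics/w1.png

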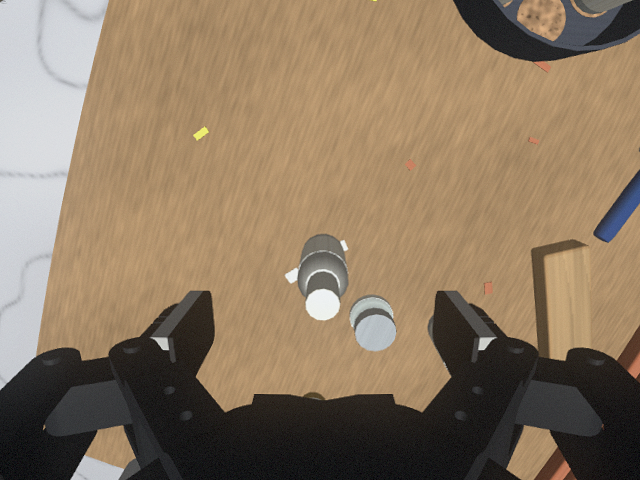

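The wrist view shows can_b's cap centred at (323,305), with the jar to its lower right at (376,325). The jar is low. I'll check the cap position.

```bash
python3 -c "
from h import *
print(at_z('wrist',[(323,304)],126))"
```

```text
[[ 465.75818023 -200.56997753  126.        ]]
```

Emit:
apply_moves([
  [8.5,-1.5,-0.1,0,0],
  [8.5,-2,0,0,0],
  [8.5,-1.7,0,0,0],
  [6,0,0,1,0],
  [6,0,0,2.5,0],
  [6,0,0,2.5,0],
  [6,0,0,2.5,0],
  [6,0,0,2.2,0],
  [6,0,0,1.5,0],
  [6,0,0,1,0],
  [6,0,0,0.6,0],
  [6,0,0,0,0],
])

```text
time_s: 4.12
eef_pos: [465.3, -201.6, 103.5]
ee_rot: [-0.001, 0.565, 0.825, 0.0]
force: [-0.7, 0.2, -0.8]
grip_width: 0.705
```

```bash
python3 -c "
from h import *
delta([465.6,-201.5,104])
cv2.imwrite('pics/w2.png',ctrl.capture('wrist')[:,:,::-1])"
```

```text
t 4.1167 p [ 465.27 -201.61  103.54] yaw_y deg 21.22509513682545 tilt 0.08195362359598686 F [-0.7   0.18 -0.84] grip 0.7052512738669899
delta tool cm [-0.    0.03 -0.05]
```

View pics/w2.png

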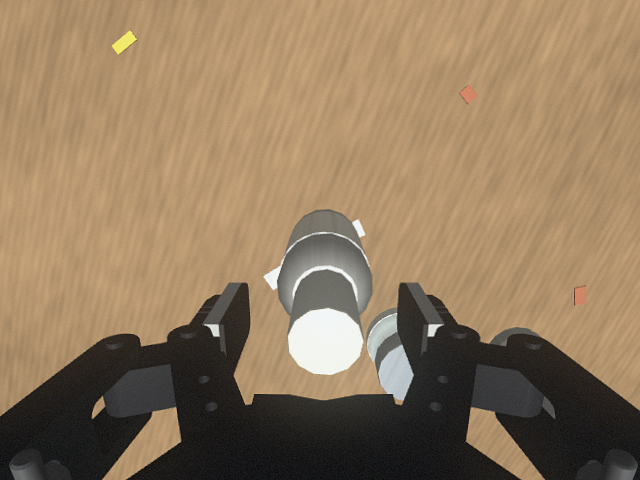

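The cap at (325,342) is centred between the pads (about 248 and 399), so I'm closing.

Emit:
apply_moves([
  [4,0,0,0,0],
  [3,0,0,0,0],
  [2,0,0,0,0],
  [1.5,0,0,0,0],
  [1.5,0,0,0,0],
  [1.5,0,0,0,0],
  [1.5,0,0,0,0],
  [1.5,0,0,0,0],
], squeeze=40)

```text
time_s: 4.83
eef_pos: [466.0, -202.3, 105.1]
ee_rot: [0.001, 0.565, 0.825, -0.0]
force: [-0.0, -0.0, 6.6]
grip_width: 0.291
```

Emit:
apply_moves([
  [1.5,0,0,-0.5,0],
  [1.5,0,0,-1,0],
  [1.5,0,0,-2,0],
  [1.5,0,0,-2.5,0],
  [1.5,0,0,-2.5,0],
  [1.5,0,0,-2.5,0],
  [1.5,0,0,-2,0],
  [1.5,0,0,-1.5,0],
  [1.5,0,0,-1,0],
  [1.5,0,0,0,0],
])

```text
time_s: 5.67
eef_pos: [466.0, -202.4, 261.6]
ee_rot: [0.002, 0.565, 0.825, -0.0]
force: [0.4, 0.6, -2.5]
grip_width: 0.294
```

```bash
python3 -c "
from h import *
delta([571.2,83.8,260])
cv2.imwrite('pics/w3.png',ctrl.capture('wrist')[:,:,::-1])
cv2.imwrite('pics/s3.png',ctrl.capture('scene')[:,:,::-1])"
```

```text
t 5.6667 p [ 466.   -202.37  261.55] yaw_y deg 21.200181991599333 tilt 0.2115401807647043 F [ 0.38  0.56 -2.47] grip 0.2943530088070756
delta tool cm [22.88 20.16  0.12]
```

View pics/s3.png

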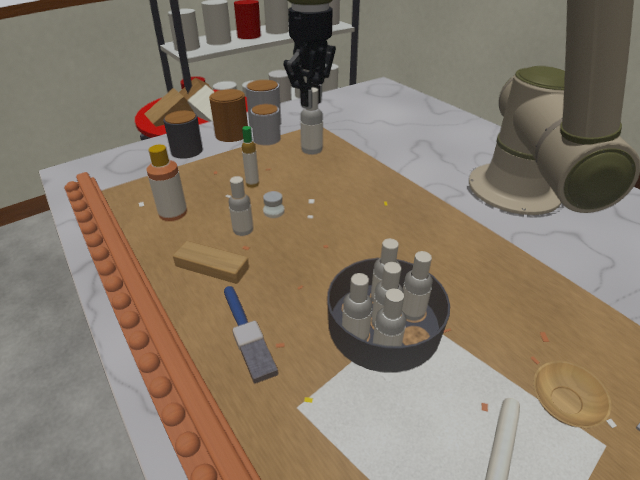

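View pics/w3.png

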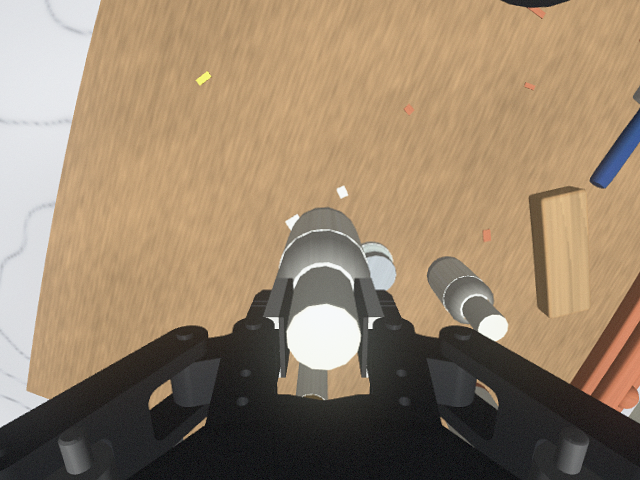

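Can_b is lifted and upright at scene (312,130). Its underside is about 157 mm up, which clears the packed caps. Next I carry it over gap_1, the right-hand pad.

Emit:
apply_moves([
  [1.5,0.5,0.5,0,0],
  [1.5,1.2,1.0,0,0],
  [1.5,2,1.8,0,0],
  [1.5,2.3,2.1,0,0],
  [1.5,2.6,2.2,0,0],
  [1.5,2.6,2.2,0,0],
  [1.5,2.6,2.2,0,0],
  [1.5,2.6,2.2,0,0],
  [1.5,2.5,2.2,0,0],
  [1.5,2,1.8,0,0],
  [1.5,1.2,1.2,0,0],
  [1.5,0.8,0.7,0,0],
])

```text
time_s: 6.77
eef_pos: [570.2, 86.5, 257.9]
ee_rot: [-0.001, 0.564, 0.826, -0.0]
force: [-0.1, -0.1, -1.0]
grip_width: 0.293
```

Emit:
apply_moves([
  [1.5,0,0,0,0],
  [1.5,0,0,0,0],
  [1.5,0,0,0,0],
])

```text
time_s: 7.02
eef_pos: [569.9, 83.2, 259.1]
ee_rot: [-0.0, 0.565, 0.825, -0.0]
force: [0.5, 0.3, -1.3]
grip_width: 0.291
```

```bash
python3 -c "
from h import *
delta([571.2,83.8,111])
cv2.imwrite('pics/w4.png',ctrl.capture('wrist')[:,:,::-1])
cv2.imwrite('pics/t4.png',ctrl.capture('top')[:,:,::-1])"
```

```text
t 7.0167 p [569.89  83.21 259.05] yaw_y deg 21.143904306352844 tilt 0.039432083080500106 F [ 0.51  0.27 -1.28] grip 0.2911880914305519
delta tool cm [ 0.01  0.15 14.81]
```

View pics/w4.png

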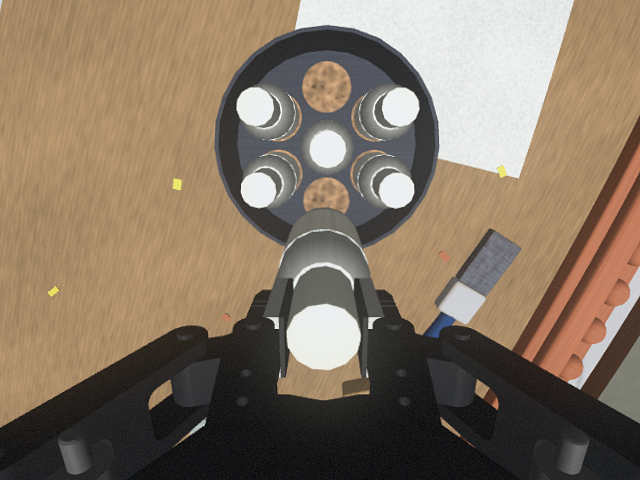

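The wrist view shows the tub with its centre cap at (327,149) and the far pad at (326,86). The held can hangs in line with them. A quick check of those positions from here:

```bash
python3 -c "
from h import *
delta([571.2,83.8,110])
print(at_z('wrist',[(327,149)],132),at_z('wrist',[(326,86)],6),at_z('wrist',[(323.5,337)],259-105+126))"
```

```text
t 7.1167 p [569.98  83.1  259.32] yaw_y deg 21.118629151075755 tilt 0.011930737491294028 F [-1.05 -0.18 -0.98] grip 0.2899330734206434
delta tool cm [ 0.02  0.14 14.93]
[[551.31 137.45 132.  ]] [[531.02 190.27   6.  ]] [[569.27  84.24 280.  ]]
```

Emit:
apply_moves([
  [1.5,0.05,0.15,0.5,0],
  [1.5,0,0,1.5,0],
  [1.5,0,0,2,0],
  [1.5,0,0,2,0],
  [1.5,0,0,2,0],
  [1.5,0,0,2,0],
  [1.5,0,0,1.5,0],
  [1.5,0,0,1.2,0],
  [1.5,0,0,0.8,0],
  [1.5,0,0,0.5,0],
  [1.5,0,0,0.2,0],
  [1.5,0,0,0,0],
])

```text
time_s: 8.12
eef_pos: [571.4, 85.0, 117.3]
ee_rot: [0.0, 0.565, 0.825, 0.0]
force: [0.2, 0.2, -0.5]
grip_width: 0.294
```

Emit:
apply_moves([
  [1.5,0,0,0,0],
  [1.5,0,0,0.1,0],
  [1.5,0,0,0.1,0],
  [1.5,0,0,0,0],
  [1.5,0,0,0,0],
])

```text
time_s: 8.53
eef_pos: [571.4, 85.1, 115.4]
ee_rot: [0.0, 0.565, 0.825, 0.0]
force: [0.6, 0.1, -1.6]
grip_width: 0.295
```

Emit:
apply_moves([
  [1.5,0,0,0.1,0],
  [1.5,0,0,0.1,0],
  [1.5,0,0,0.1,0],
  [1.5,0,0,0,0],
  [1.5,0,0,0,0],
])

```text
time_s: 8.95
eef_pos: [571.3, 85.1, 112.2]
ee_rot: [-0.0, 0.565, 0.825, -0.0]
force: [0.2, -0.2, -0.4]
grip_width: 0.289
```

Emit:
apply_moves([
  [1.5,0,0,0.1,0],
  [1.5,0,0,0,0],
  [1.5,0,0,0,0],
])

```text
time_s: 9.2
eef_pos: [571.4, 85.1, 111.3]
ee_rot: [-0.0, 0.565, 0.825, -0.0]
force: [-0.5, 0.4, -0.8]
grip_width: 0.291
```

Emit:
apply_moves([
  [1.5,0,0,0.05,0],
  [1.5,0,0,0.05,0],
  [1.5,0,0,0,0],
  [1.5,0,0,0,0],
])

```text
time_s: 9.53
eef_pos: [571.6, 85.2, 111.2]
ee_rot: [0.0, 0.565, 0.825, 0.0]
force: [-2.3, -0.3, 6.6]
grip_width: 0.288
```

The can touches down: 6.6 N upward at TCP z of 111.2, as expected. I'm releasing and rising.

Emit:
apply_moves([
  [2.8,0,0,0,0],
  [3.2,0,0,0,0],
  [4,0,0,0,0],
  [4.6,0,0,0,0],
  [4.8,0,0,0,0],
  [4.8,0,0,-0.5,0],
  [4.8,0,0,-1,0],
  [4.8,0,0,-2,0],
  [4.8,0,0,-2.5,0],
  [4.8,0,0,-2.5,0],
  [4.8,0,0,-2,0],
  [4.8,0,0,-1,0],
])

```text
time_s: 10.53
eef_pos: [572.1, 85.1, 229.0]
ee_rot: [0.002, 0.565, 0.825, 0.001]
force: [-0.3, 0.4, -0.2]
grip_width: 0.568
```

```bash
python3 -c "
from h import *
delta([624.7,-231,220])
cv2.imwrite('pics/w5.png',ctrl.capture('wrist')[:,:,::-1])"
```

```text
t 10.5333 p [572.11  85.15 229.04] yaw_y deg 21.203977144747856 tilt 0.28131636038738617 F [-0.28  0.37 -0.17] grip 0.5675055961096636
delta tool cm [-31.37  -6.54   0.94]
```

View pics/w5.png

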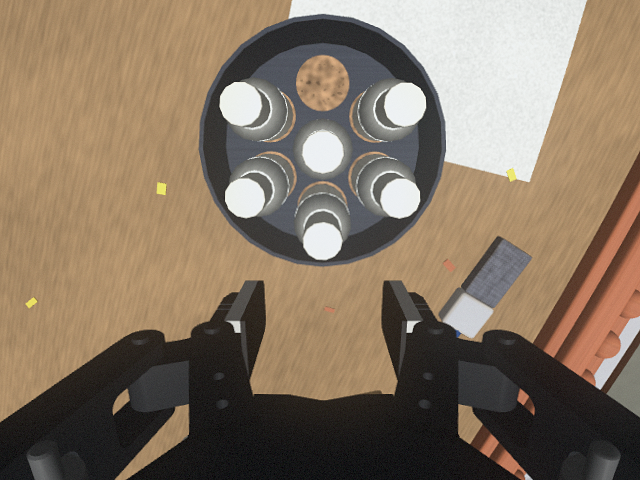

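The first can stands upright in its place, with its cap at (322,241) and even spacing to its neighbours. I'm moving to can_a.

Emit:
apply_moves([
  [6,-1,-0.2,0,0],
  [6,-2,-0.4,0,0],
  [6,-3,-0.6,0,0],
  [6,-3,-0.7,0,0],
  [6,-3,-0.7,0,0],
  [6,-3,-0.7,0,0],
  [6,-3,-0.7,0,0],
  [6,-3,-0.6,0,0],
  [6,-2.5,-0.6,0,0],
  [6,-2,-0.6,0,0],
  [6,-1,-0.5,0,0],
  [6,0,0,0,0],
])

```text
time_s: 11.58
eef_pos: [607.6, -187.0, 223.6]
ee_rot: [-0.001, 0.566, 0.824, -0.0]
force: [-0.5, -0.1, -0.6]
grip_width: 0.701
```

Emit:
apply_moves([
  [6,0,0,0,0],
])

```text
time_s: 11.67
eef_pos: [608.0, -184.5, 224.4]
ee_rot: [-0.001, 0.565, 0.825, 0.0]
force: [-0.1, -0.1, -0.5]
grip_width: 0.701
```

```bash
python3 -c "
from h import *
delta([624.7,-231,105])
cv2.imwrite('pics/w6.png',ctrl.capture('wrist')[:,:,::-1])"
```

```text
t 11.6667 p [ 608.05 -184.55  224.36] yaw_y deg 21.165940487878668 tilt 0.09980327185960322 F [-0.13 -0.06 -0.51] grip 0.7012331147609764
delta tool cm [-4.95 -0.11 11.93]
```

View pics/w6.png

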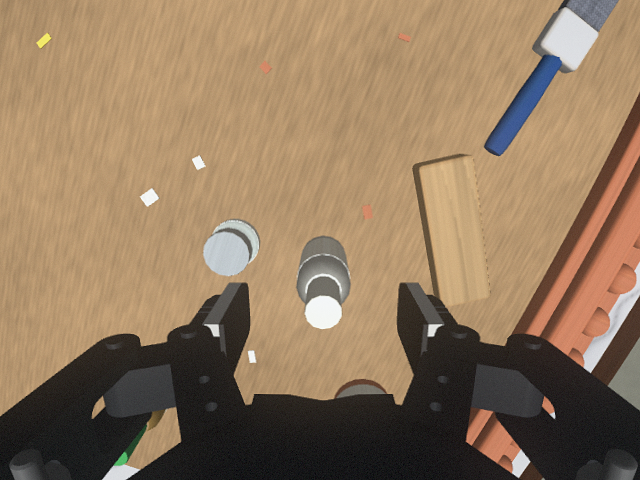

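Can_a's cap is at (323,312). The amber-capped bottle lies behind, at (360,390), and the green-topped one at (130,440). I need to check their heights and distances against the gripper.

```bash
python3 -c "
from h import *
np.set_printoptions(precision=1,suppress=True)
print('cap',at_z('wrist',[(323,311.5)],126))
from scipy.optimize import least_squares
for nm,t,s in (('amber',(501.5,126),(159,155)),('green',(503,245),(247,131)),('can',(413,186.5),(236.5,180))):
    r=least_squares(lambda P:np.r_[proj('top',P)[0]-t,proj('scene',P)[0]-s],[620,-300,120]); print(nm,r.x,r.fun)
print('amber base',at_z('top',[(480,155)],0))
"
```

```text
cap [[ 625.4 -229.4  126. ]]
amber [ 728.7 -380.8  148.7] [-0.5  1.  -1.3 -0.4]
green [ 521.9 -380.6  143.9] [-0.2  0.2 -0.4 -0.1]
can [ 623.9 -232.7  123.5] [-0.2  0.2 -0.3 -0.1]
amber base [[ 727.8 -384.9    0. ]]
```

Both bottles are about 180 mm from can_a, so they are clear. Descending.

Emit:
apply_moves([
  [6,-1.5,-0.05,0,0],
  [6,-2,0,0,0],
  [6,-1.4,0,0,0],
  [6,0,0,1,0],
  [6,0,0,2,0],
  [6,0,0,2.5,0],
  [6,0,0,2.5,0],
  [6,0,0,2,0],
  [6,0,0,1.2,0],
  [6,0,0,0.6,0],
  [6,0,0,0,0],
  [6,0,0,0,0],
])

```text
time_s: 12.72
eef_pos: [626.1, -230.2, 108.2]
ee_rot: [0.001, 0.565, 0.825, 0.0]
force: [0.3, 0.0, 0.6]
grip_width: 0.704
```

```bash
python3 -c "
from h import *
delta([625,-230.5,105])
cv2.imwrite('pics/w7.png',ctrl.capture('wrist')[:,:,::-1])"
```

```text
t 12.7167 p [ 626.12 -230.23  108.22] yaw_y deg 21.230448352569486 tilt 0.07296082261618565 F [0.27 0.   0.6 ] grip 0.7040669916624639
delta tool cm [ 0.02 -0.11  0.32]
```

View pics/w7.png

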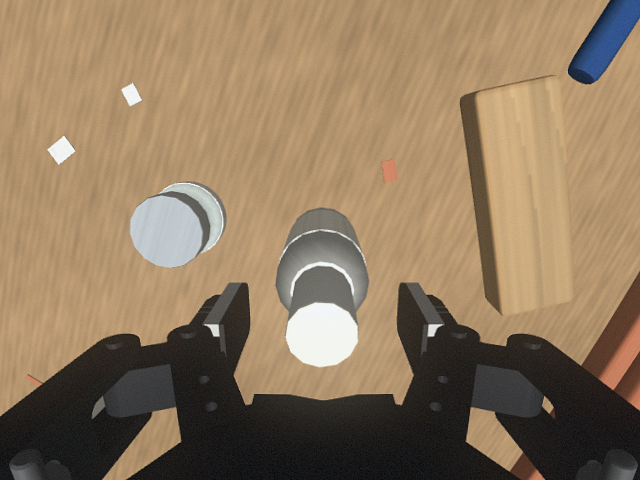

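The cap at (322,333) is centred between the pads. I need 3 mm more down, then close and lift.

Emit:
apply_moves([
  [5,0,-0.1,0.3,0],
  [4,0,0,0,0],
  [3,0,0,0,0],
  [2,0,0,0,0],
  [1.5,0,0,0,0],
  [1.5,0,0,0,0],
  [1.5,0,0,0,0],
  [1.5,0,0,0,0],
  [1.5,0,0,0,0],
  [1.5,0,0,0,0],
], squeeze=40)

```text
time_s: 13.6
eef_pos: [625.0, -231.1, 104.7]
ee_rot: [0.0, 0.565, 0.825, 0.0]
force: [0.2, 0.9, 5.5]
grip_width: 0.292
```

Emit:
apply_moves([
  [1.5,0,0,-0.5,0],
  [1.5,0,0,-1,0],
  [1.5,0,0,-2,0],
  [1.5,0,0,-2.5,0],
  [1.5,0,0,-2.5,0],
  [1.5,0,0,-2.5,0],
  [1.5,0,0,-2,0],
  [1.5,0,0,-1.5,0],
  [1.5,0,0,-1,0],
  [1.5,0,0,0,0],
])

```text
time_s: 14.43
eef_pos: [625.2, -231.2, 261.7]
ee_rot: [0.002, 0.565, 0.825, 0.0]
force: [-0.9, -0.7, -0.3]
grip_width: 0.291
```

```bash
python3 -c "
from h import *
delta([530.8,188.4,265])"
```

```text
t 14.4333 p [ 625.15 -231.16  261.72] yaw_y deg 21.20011930552617 tilt 0.19864539263668418 F [-0.95 -0.73 -0.31] grip 0.29072091900350916
delta tool cm [42.53  6.38 -0.43]
```

Emit:
apply_moves([
  [1.5,0.5,0.1,0,0],
  [1.5,1.2,0.2,-0.2,0],
  [1.5,2.2,0.4,-0.3,0],
  [1.5,2.8,0.4,-0.3,0],
  [1.5,2.8,0.4,-0.2,0],
  [1.5,2.8,0.4,0,0],
  [1.5,2.8,0.4,0,0],
  [1.5,2.8,0.4,0,0],
  [1.5,2.8,0.4,0,0],
  [1.5,2.8,0.4,0,0],
  [1.5,2.8,0.4,0,0],
  [1.5,2.8,0.4,0,0],
])

```text
time_s: 15.43
eef_pos: [558.2, 58.1, 268.3]
ee_rot: [-0.001, 0.565, 0.825, -0.0]
force: [-0.1, 0.2, -0.8]
grip_width: 0.297
```

Emit:
apply_moves([
  [1.5,2.8,0.4,0,0],
  [1.5,2.8,0.4,0,0],
  [1.5,2.8,0.4,0,0],
  [1.5,2.2,0.4,0,0],
  [1.5,1.6,0.3,0,0],
  [1.5,0.8,0.2,0,0],
  [1.5,0,0,0,0],
  [1.5,0,0,0,0],
  [1.5,0,0,0,0],
])

```text
time_s: 16.18
eef_pos: [532.2, 183.9, 269.0]
ee_rot: [-0.0, 0.565, 0.825, -0.0]
force: [0.1, -0.6, -0.9]
grip_width: 0.293
```

```bash
python3 -c "
from h import *
delta([530.8,188.4,111])
cv2.imwrite('pics/w8.png',ctrl.capture('wrist')[:,:,::-1])
cv2.imwrite('pics/s8.png',ctrl.capture('scene')[:,:,::-1])"
```

```text
t 16.1833 p [532.23 183.94 268.99] yaw_y deg 21.15551293734031 tilt 0.03742646799889361 F [ 0.13 -0.57 -0.91] grip 0.29265422345067543
delta tool cm [ 0.47  0.04 15.8 ]
```

View pics/w8.png

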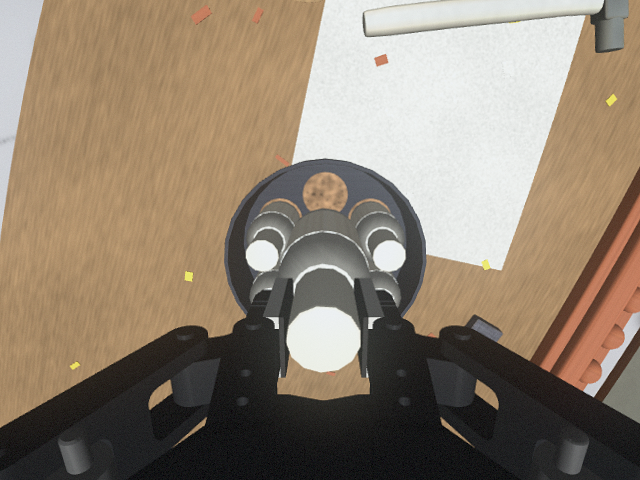

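View pics/s8.png

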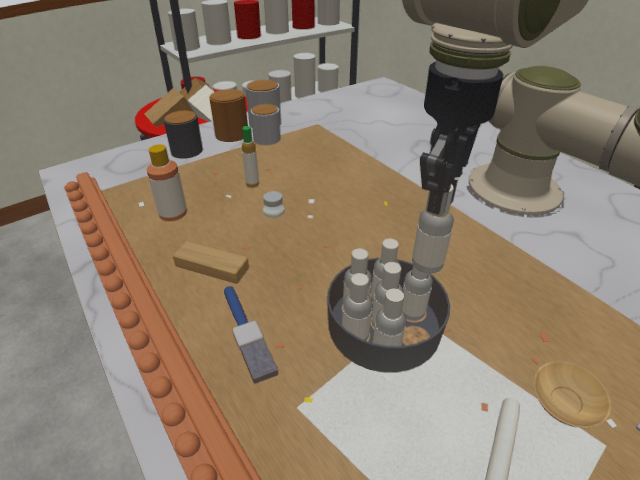

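The held can lines up with the pad at (325,193), and the neighbours' caps are symmetric at (262,255) and (389,254). I shift 4.5 mm in x and go down.

Emit:
apply_moves([
  [1.5,0.45,0.05,0,0],
  [1.5,0,0,0.5,0],
  [1.5,0,0,1.5,0],
  [1.5,0,0,2.2,0],
  [1.5,0,0,2.4,0],
  [1.5,0,0,2.4,0],
  [1.5,0,0,2.2,0],
  [1.5,0,0,1.6,0],
  [1.5,0,0,1.2,0],
  [1.5,0,0,0.6,0],
  [1.5,0,0,0.3,0],
  [1.5,0,0,0,0],
])

```text
time_s: 17.28
eef_pos: [531.0, 189.0, 120.0]
ee_rot: [-0.0, 0.565, 0.825, -0.0]
force: [0.3, 0.5, -0.3]
grip_width: 0.295
```

Emit:
apply_moves([
  [1.5,0,0,0,0],
  [1.5,0,0,0.1,0],
  [1.5,0,0,0.1,0],
  [1.5,0,0,0,0],
  [1.5,0,0,0,0],
])

```text
time_s: 17.7
eef_pos: [531.1, 189.1, 118.5]
ee_rot: [0.0, 0.565, 0.825, 0.0]
force: [0.1, 0.4, -1.2]
grip_width: 0.292
```

Emit:
apply_moves([
  [1.5,0,0,0.2,0],
  [1.5,0,0,0.2,0],
  [1.5,0,0,0.1,0],
  [1.5,0,0,0.1,0],
  [1.5,0,0,0,0],
  [1.5,0,0,0,0],
])

```text
time_s: 18.2
eef_pos: [531.0, 189.1, 112.2]
ee_rot: [-0.0, 0.565, 0.825, -0.0]
force: [0.2, -0.1, -1.1]
grip_width: 0.291
```

Emit:
apply_moves([
  [1.5,0,0,0.1,0],
  [1.5,0,0,0.05,0],
  [1.5,0,0,0,0],
  [1.5,0,0,0,0],
])

```text
time_s: 18.53
eef_pos: [531.1, 189.1, 110.8]
ee_rot: [0.0, 0.565, 0.825, -0.0]
force: [0.6, -0.4, -0.9]
grip_width: 0.292
```

Emit:
apply_moves([
  [1.5,0,0,0.05,0],
  [1.5,0,0,0.05,0],
  [1.5,0,0,0,0],
  [1.5,0,0,0,0],
])

```text
time_s: 18.87
eef_pos: [531.3, 189.2, 110.7]
ee_rot: [0.0, 0.565, 0.825, 0.0]
force: [-0.8, -0.3, 6.0]
grip_width: 0.296
```

It touches down at 6 N. I'm releasing, rising and backing clear.

Emit:
apply_moves([
  [2.8,0,0,0,0],
  [3.2,0,0,0,0],
  [4,0,0,0,0],
  [4.6,0,0,0,0],
  [4.8,0,0,0,0],
  [4.8,0,0,-0.5,0],
  [4.8,0,0,-1,0],
  [4.8,0,0,-2,0],
  [4.8,0,0,-2.5,0],
  [4.8,0,0,-2.5,0],
  [4.8,0,0,-2.5,0],
  [4.8,0,0,-2,0],
])

```text
time_s: 19.87
eef_pos: [531.2, 189.1, 242.9]
ee_rot: [0.001, 0.565, 0.825, 0.001]
force: [0.1, -0.8, -0.0]
grip_width: 0.567
```

Emit:
apply_moves([
  [4.8,0,-1,-1,0],
  [4.8,0,-2,0,0],
  [4.8,0,-2.5,0,0],
  [4.8,0,-2.5,0,0],
  [4.8,0,-2.5,0,0],
  [4.8,0,-2.5,0,0],
  [4.8,0,-1.5,0,0],
  [4.8,0,-0.5,0,0],
  [4.8,0,0,0,0],
  [4.8,0,0,0,0],
])

```text
time_s: 20.7
eef_pos: [391.9, 134.9, 250.4]
ee_rot: [0.001, 0.565, 0.825, 0.0]
force: [0.4, -0.7, -0.3]
grip_width: 0.567
```

```bash
python3 -c "
from h import *
delta([530.8,188.4,111])
t=ctrl.capture('top')[:,:,::-1];s=ctrl.capture('scene')[:,:,::-1]
cv2.imwrite('pics/t9.png',cv2.resize(t[165:295,130:280],None,fx=4,fy=4,interpolation=cv2.INTER_CUBIC))
cv2.imwrite('pics/s9.png',cv2.resize(s[220:380,290:490],None,fx=3.5,fy=3.5,interpolation=cv2.INTER_CUBIC))"
```

```text
t 20.7 p [391.9  134.94 250.42] yaw_y deg 21.18809306276749 tilt 0.08195901952761359 F [ 0.43 -0.74 -0.26] grip 0.566626798327445
delta tool cm [-0.03 14.86 13.96]
```

View pics/t9.png

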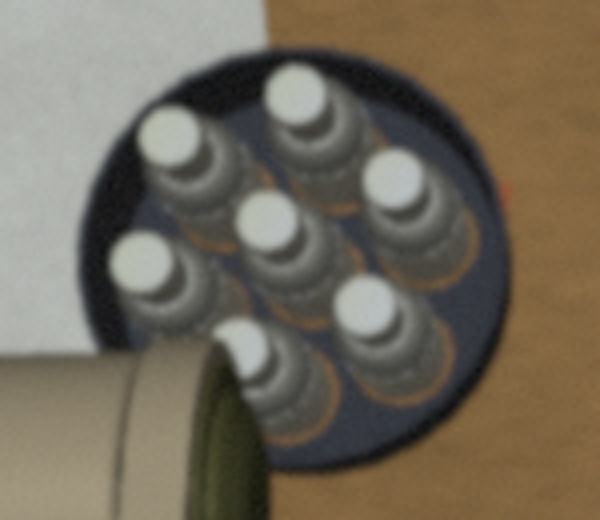

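View pics/s9.png

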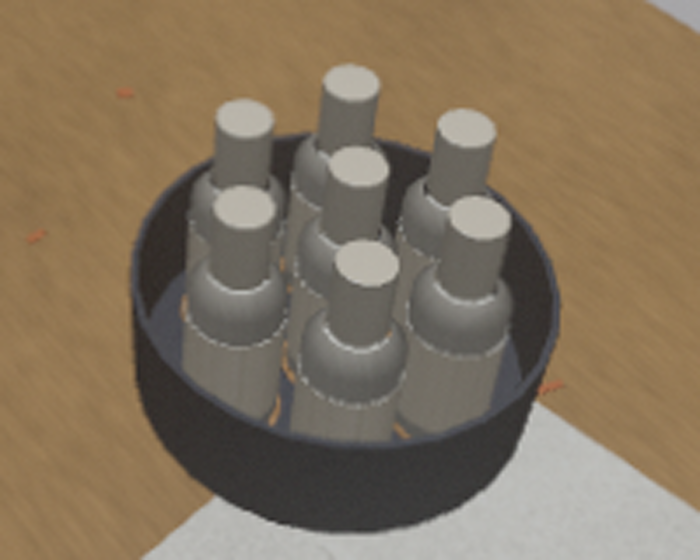

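Seven cans now stand upright in the honeycomb at matching heights. The newly placed caps are at (393,180) and (141,262) in the top crop.

```bash
python3 -c "
from h import *
print(at_z('top',crop([(393,180),(141,262)],4,130,165),132))
ctrl.finish_job()"
```

```text
[[570.21241321  83.73182589 132.        ]
 [531.21046237 187.04809031 132.        ]]
the job is handed in; nothing more can be done
```

Both loose cans now stand in the tub's two empty places, and I handed the job in at about 21 s of the 61 s allowed. I took each can by its cap, entered each place from straight above and lowered it until it touched the floor at about 6 N. Then I opened the fingers to 48 mm, rose and backed clear of the tub.

- **Position:** the last top view puts the two new caps at (570, 84) and (531, 187) mm. That is within about 1.5 mm of the measured pad centres.
- **Upright and level:** both cans look upright in the scene view, and their tops match the five packed ones.
- **Disagreements:** the cameras differed by up to about 2.5 mm in y. That is within the roughly 12 mm free around each can. No check failed.

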